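# Line up the tasting canisters by size on the counter board

## Robot

A 7-joint arm with a two-finger parallel gripper is mounted at the origin on a cart in front of the work surface, level with it; the furniture and walls round the work are solid. World frame = base frame: x ahead of the robot, y to its left, z up, the work surface at z = 0. Lengths are in m, angles in rad, forces in N, time in s.
With the tool pointing down it reaches from about 0.425 to 0.925 m from the base axis. Payload 6.8 kg.
Tool frame: the origin (TCP) lies at the very end of the fingers, on their centre line; the grasp point (between the pads) lies 19 mm behind it; z points along the fingers, y is the line along which they close (so a half turn about z gives the same grasp; the last joint's range is limited). The gripper opens to 85 mm and grips with 20 to 120 N. Pads are 22 mm wide; open, the fingers measure 114 mm over their backs; the gripper's body (76 mm by 85 mm) begins 54 mm behind the grasp point. The pads swing forward as they close: fully open they stand 13 mm farther back than shut.
Start: joints at [-1.377, 0.477, 0.022, 1.555, -0.011, 1.109, -0.083], TCP at [0.201, 0.645, 0.231] pointing down, gripper open.
Joint ranges: [-2.96, 2.96], [-0.34, 2.1], [-1.41, 1.46], [0.24, 2.44], [-1.37, 4.51], [0.17, 1.92], [-2.96, 2.96]. Speed limits (rad/s): [2.39, 2.39, 3.14, 3.14, 3.14, 3.14, 3.14].

## Interface

Orientations are given as a rotation vector (axis times angle).
In Python, from bench import r gives the robot as it stands.
- The arm moves only by the shell command python3 -m jog 'ROWS' [FORCE]. ROWS is JSON, a list of rows, each an object of numbers: "fingers": the finger opening in m, from 0 to 0.0854; "x", "y", "z": the shift along the tool's x, y, z in m; "rx", "ry", "rz": the turn, a rotation vector about the tool's x, y, z in degrees. In form: [{"fingers": .., "x": .., "y": .., "z": .., "rx": .., "ry": .., "rz": ..}, ...]. A call has 1 to 8 rows; each row shifts and turns the commanded pose from where the row before left it, along the tool's axes as they then stand; what a row does not reach is not made up. A row lasts 1/8 s, in which the tool goes at most 62.5 mm and 10.7 degrees, less where a joint would pass 70% of its speed; a pose out of reach is approached as far as the arm can. A call is refused whole if a number of a shift passes 0.0625 or a number of a turn 10.7, either way. A call with a gripper value outside its range is refused whole. The fingers move at their own pace and stop on an object; FORCE is the grip in N (left out, the last holds). Time passes only in rows, so rows that do not move let the fingers close. It gives the time, the measured TCP pose, the force, the opening and the grip force at its end, in the units of the state.
- r.get_obs(): the state, without advancing time (a new reading comes with each control period).
- r.grab_frame(name): name is "scene" or "top" or "wrist"; returns (picture, depth): 420x560x3 uint8, red, green, blue; 420x560 float32, m along the optical axis (not along the pixel's ray), 0 where there is no reading.
- r.get_calibration(name): a dict with "mtx" (3x3 intrinsics, pixels), "extrinsics" (4x4, takes a point from camera to world coordinates). Camera axes: x right, y down, z forward; pixel columns grow to the right and rows downward; lengths in m; the calibration is good to about 2 mm. A picture is of the moment at which its call begins: read the wrist's pose just before it. get_calibration takes no time and is no camera call; for the wrist camera it gives the pose at the moment of the call.
- r.hand_in(): hands the job in; it is judged then, once.
Trained networks look in the newest picture that a camera, given by its name, has taken for a name from the list of things; names that differ only in an ending like _2 or _b are one class to them, and where a whole thing is asked for, a point or a joint stands for the part that bears it (a point fixed in the world has none). Each returns a list of dicts, best first, with "score" (0 to 1); they miss things now and then, are a little off and sometimes report something else, mostly with a low value. They report only what shows in the picture. A call takes as long as a camera call. They do not tell look-alikes from the thing itself.
- r.search_frame(target, camera): "xyz" ([x, y, z] in m, in world coordinates, good to about 4 mm: the middle of the surface that is visible of it).
- r.landmark_of(target, camera): "xyz" ([x, y, z] in m, in world coordinates, good to about 4 mm: a listed point, or the origin of a listed thing).
The state is a dict: "clock": time; "joints": joint angles; "qvel": joint speeds; "tau": joint torques, N m; "tcp_pos": TCP position; "orientation": TCP orientation; "contact_force": force on the tool from outside, world axes, zero at the start; "moment": the same for the moment, N m; "grip_width": finger opening in m; "gripper_force": force on a finger pad.
Only numpy, scipy, OpenCV 4.12 (cv2) and the standard library are available. Lean on these libraries where they do the work, as an engineer would, in place of code of your own. Each camera call takes 0.05 s, during which the arm holds its last target. There are 200 camera calls.

## Task

Stand the four steel canisters upright on the row of four cork coasters, one centred on each, in order of size: the largest on the coaster next to the cup of picks, then smaller and smaller, so that the smallest is on the coaster next to the dish of olives. Do not knock any canister over, and leave the cup and the dish where they stand.

Things in the scene. Friction and masses are not known exactly. Their poses are not given: they have to be found in the camera images.
- canister_tiny_center (a point): the smallest of four closed stainless-steel canisters of one set: an upright plain cylinder 34 mm in diameter and 40 mm high with a flat closed lid flush with the wall; loose, stands upright on the steel deck (z = 0) at the start. This point is its centre, on its axis 20 mm above its underside; z axis up through the lid. It may be gripped anywhere on its wall, from any side.
- canister_small_center (a point): the second smallest of four closed stainless-steel canisters of one set: an upright plain cylinder 40 mm in diameter and 55 mm high with a flat closed lid flush with the wall; loose, stands upright on the steel deck (z = 0) at the start. This point is its centre, on its axis 27.5 mm above its underside; z axis up through the lid. It may be gripped anywhere on its wall, from any side.
- canister_medium_center (a point): the second largest of four closed stainless-steel canisters of one set: an upright plain cylinder 46 mm in diameter and 70 mm high with a flat closed lid flush with the wall; loose, stands upright on the steel deck (z = 0) at the start. This point is its centre, on its axis 35 mm above its underside; z axis up through the lid. It may be gripped anywhere on its wall, from any side.
- canister_large_center (a point): the largest of four closed stainless-steel canisters of one set: an upright plain cylinder 52 mm in diameter and 85 mm high with a flat closed lid flush with the wall; loose, stands upright on the steel deck (z = 0) at the start. This point is its centre, on its axis 42.5 mm above its underside; z axis up through the lid. It may be gripped anywhere on its wall, from any side.
- coaster_a: round cork coaster, 56 mm in diameter and 3 mm thick, fixed on the narrow wooden board that lies across the big cheese wheel; one end of the straight row of four coasters (order a, b, c, d, 64 mm from centre to centre). Origin: centre of its underside; its top is 3 mm above that; z axis up, x axis along the row from a to d. The board is 410 x 78 mm and 12 mm thick.
- coaster_b: round cork coaster, 56 mm in diameter and 3 mm thick, fixed on the narrow wooden board that lies across the big cheese wheel; second in the straight row of four coasters (order a, b, c, d, 64 mm from centre to centre). Origin: centre of its underside; its top is 3 mm above that; z axis up, x axis along the row from a to d. The board is 410 x 78 mm and 12 mm thick.
- coaster_c: round cork coaster, 56 mm in diameter and 3 mm thick, fixed on the narrow wooden board that lies across the big cheese wheel; third in the straight row of four coasters (order a, b, c, d, 64 mm from centre to centre). Origin: centre of its underside; its top is 3 mm above that; z axis up, x axis along the row from a to d. The board is 410 x 78 mm and 12 mm thick.
- coaster_d: round cork coaster, 56 mm in diameter and 3 mm thick, fixed on the narrow wooden board that lies across the big cheese wheel; the other end of the straight row of four coasters (order a, b, c, d, 64 mm from centre to centre). Origin: centre of its underside; its top is 3 mm above that; z axis up, x axis along the row from a to d. The board is 410 x 78 mm and 12 mm thick.
- pick_cup: beige cup of wooden tasting picks, 65 mm in diameter and 70 mm high, standing loose on the board just beyond one end of the row (74 mm from the middle of the end coaster, beside either coaster a or coaster d, it changes). Origin: centre of its underside. Leave it where it is.
- olive_dish: small beige dish of olives, 69 mm in diameter and 34 mm high, standing loose on the board just beyond the other end of the row (74 mm from the middle of that end coaster). Origin: centre of its underside. Leave it where it is. (The ledge along the counter's front edge, x below 0.38, is 94 mm high; price cards beyond x = 0.61 reach 0.22 m.)
Not all that is in view belongs to the job. What is shaped like the part that bears canister_large_center but blue or red is not meant.

How it is judged:
At the end, for the whole second after the job is handed in: Each canister stands upright (0.12 rad) and still on its own coaster, within 14 mm of its middle and 5 mm of its top, in order of size from the largest, next to the cup of picks, to the smallest, next to the dish of olives; cup and dish upright, within 25 mm of where they were (angle between each of canister_tiny_center, canister_small_center, canister_medium_center, canister_large_center's own z axis and vertical below 0.12 rad and linear speed of each of canister_tiny, canister_small, canister_medium, canister_large below 0.02 m/s and distance of each of pick_cup, olive_dish from where it was at the start of the episode below 0.025 m and angle between each of pick_cup, olive_dish's own z axis and vertical below 0.15 rad and ((horizontal distance between pick_cup and coaster_d below 0.13 m and horizontal distance between canister_tiny_center and coaster_a below 0.014 m and z of canister_tiny_center in the frame of coaster_a between 0.018 and 0.028 m and horizontal distance between canister_small_center and coaster_b below 0.014 m and z of canister_small_center in the frame of coaster_b between 0.0255 and 0.0355 m and horizontal distance between canister_medium_center and coaster_c below 0.014 m and z of canister_medium_center in the frame of coaster_c between 0.033 and 0.043 m and horizontal distance between canister_large_center and coaster_d below 0.014 m and z of canister_large_center in the frame of coaster_d between 0.0405 and 0.0505 m) or (horizontal distance between pick_cup and coaster_a below 0.13 m and horizontal distance between canister_large_center and coaster_a below 0.014 m and z of canister_large_center in the frame of coaster_a between 0.0405 and 0.0505 m and horizontal distance between canister_medium_center and coaster_b below 0.014 m and z of canister_medium_center in the frame of coaster_b between 0.033 and 0.043 m and horizontal distance between canister_small_center and coaster_c below 0.014 m and z of canister_small_center in the frame of coaster_c between 0.0255 and 0.0355 m and horizontal distance between canister_tiny_center and coaster_d below 0.014 m and z of canister_tiny_center in the frame of coaster_d between 0.018 and 0.028 m))); the robot touches nothing.
It fails at once if the pick cup is shoved (25 mm or more) or tipped (distance of pick_cup from where it was at the start of the episode above 0.025 m or angle between pick_cup's own z axis and vertical above 0.35 rad).
It fails at once if the olive dish is shoved (25 mm or more) or tipped (distance of olive_dish from where it was at the start of the episode above 0.025 m or angle between olive_dish's own z axis and vertical above 0.35 rad).
It fails at once if a canister is knocked over (angle between any of canister_tiny_center, canister_small_center, canister_medium_center, canister_large_center's own z axis and vertical above 0.7 rad).
It also fails if it takes over 115 s, if anything falls off the work surface, if the arm or the gripper's body presses on something with over 40 N, if the wrist force passes 120 N, or if a joint passes its speed limit or range.

## Working session

There is one attempt and no reset: what is moved stays moved. The work goes in short steps, Python scripts to look and compute and a shell command to move; the robot and the scene stay as the last step left them, time stands still between calls to the robot, and variables do not carry over. Pictures are saved under pics/ and viewed, at most 14 in all, crops included, and the job is handed in when it is done.

```bash
mkdir -p pics; cat > h.py <<'E'
from bench import r
import numpy as np, cv2
def snap(c,fn):
    p,d=r.grab_frame(c); cv2.imwrite('pics/'+fn,p[:,:,::-1]); return p,d
E
python3 - <<'E'
from h import *
o=r.get_obs(); print(o['clock'],o['tcp_pos'],o['orientation'],o['grip_width'])
N=['canister_tiny_center','canister_small_center','canister_medium_center','canister_large_center','coaster_a','coaster_b','coaster_c','coaster_d','pick_cup','olive_dish']
for c in ['top','scene']:
    snap(c,c+'0.png')
    cal=r.get_calibration(c); M=cal['mtx']; T=np.linalg.inv(cal['extrinsics'])
    for n in N:
        for q in r.landmark_of(n,c)[:4]:
            p=T@np.append(q['xyz'],1); u=M@p[:3]; print(c,n,round(q['score'],2),np.round(q['xyz'],3),(u[:2]/u[2]).round())
E
```

```text
0.0 [0.20046634 0.64392268 0.23031741] [-4.72211268e-01 -3.10574395e+00  2.88772509e-03] 0.08591295184601093
top canister_tiny_center 0.62 [0.558 0.3   0.022] [235. 183.]
top canister_tiny_center 0.15 [0.493 0.095 0.076] [309. 204.]
top canister_small_center 0.59 [0.438 0.303 0.024] [232. 225.]
top canister_medium_center 0.77 [0.561 0.426 0.037] [190. 179.]
top canister_large_center 0.89 [0.551 0.512 0.039] [159. 182.]
top canister_large_center 0.73 [0.464 0.508 0.042] [157. 212.]
top canister_large_center 0.72 [0.444 0.42  0.042] [189. 220.]
top coaster_a 0.85 [ 0.467 -0.1    0.073] [381. 216.]
top coaster_a 0.84 [ 0.481 -0.029  0.08 ] [355. 210.]
top coaster_a 0.71 [0.492 0.093 0.077] [309. 204.]
top coaster_a 0.59 [0.487 0.03  0.075] [333. 207.]
top coaster_b 0.85 [ 0.467 -0.1    0.073] [381. 216.]
top coaster_b 0.84 [ 0.481 -0.029  0.08 ] [355. 210.]
top coaster_b 0.71 [0.492 0.093 0.077] [309. 204.]
top coaster_b 0.59 [0.487 0.03  0.075] [333. 207.]
top coaster_c 0.85 [ 0.467 -0.1    0.073] [381. 216.]
top coaster_c 0.84 [ 0.481 -0.029  0.08 ] [355. 210.]
top coaster_c 0.71 [0.4
[... 1220 characters left out ...]
ster_b 0.59 [ 0.471 -0.097  0.08 ] [346. 189.]
scene coaster_c 0.74 [0.487 0.025 0.08 ] [318. 202.]
scene coaster_c 0.72 [ 0.478 -0.029  0.078] [331. 197.]
scene coaster_c 0.64 [0.493 0.094 0.08 ] [302. 211.]
scene coaster_c 0.59 [ 0.471 -0.097  0.08 ] [346. 189.]
scene coaster_d 0.74 [0.487 0.025 0.08 ] [318. 202.]
scene coaster_d 0.72 [ 0.478 -0.029  0.078] [331. 197.]
scene coaster_d 0.64 [0.493 0.094 0.08 ] [302. 211.]
scene coaster_d 0.59 [ 0.471 -0.097  0.08 ] [346. 189.]
scene pick_cup 0.95 [ 0.457 -0.17   0.079] [363. 182.]
scene pick_cup 0.16 [0.494 0.095 0.083] [302. 210.]
scene olive_dish 0.65 [0.504 0.17  0.08 ] [282. 220.]
scene olive_dish 0.33 [ 0.481 -0.035  0.08 ] [332. 195.]
```

View pics/top0.png

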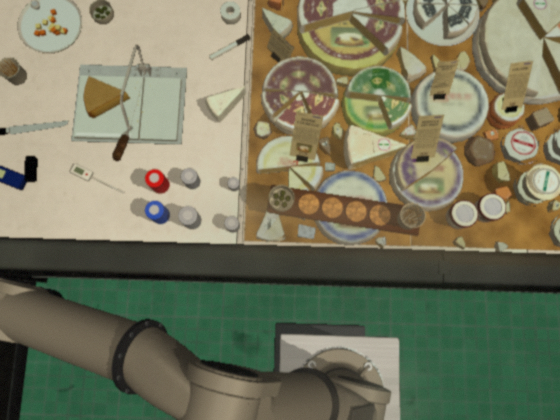

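View pics/scene0.png

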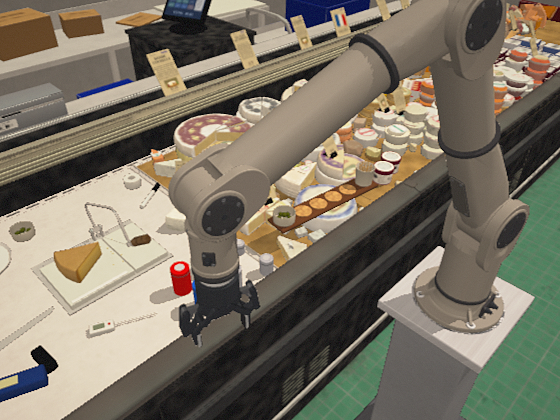

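The top view shows the steel canisters: large at (189,215), medium at (190,178), small at (232,223) and tiny at (235,183). The blue (157,212) and red (155,180) ones are decoys. The cup is at (411,216), at the low-y end of the row, and the dish is at (282,200). I'll turn the tool so the fingers close across the row and use that yaw throughout.

```bash
cat >> h.py <<'E'
from scipy.spatial.transform import Rotation as R
RT=R.from_matrix(np.array([[.121,.993,0],[.993,-.121,0],[0,0,-1]]).T)
def go(x,y,z):
    o=r.get_obs(); A=R.from_rotvec(o['orientation']); d=np.array([x,y,z])-o['tcp_pos']
    print('t',round(o['clock'],2),'tcp',np.round(o['tcp_pos'],4),'delta tool mm',(A.inv().apply(d)*1000).round(1),'turn deg',(A.inv()*RT).as_rotvec(degrees=True).round(1),'q7',round(o['joints'][6],2))
E
python3 -m jog '[{"rz":10.5},{"rz":10.5},{"rz":10.5},{"rz":10.5},{"rz":10.5},{"rz":10.5},{"rz":10.5},{"rz":6,"fingers":0.072}]' 40
python3 -c "
from h import *
go(.447,.42,.23)"
```

```text
t 1.1 tcp [0.2006 0.6445 0.2313] delta tool mm [-302.  -141.1    1.3] turn deg [ 0.  -0.  79.7] q7 -0.08validation failed for argument at $[0]...
```

```bash

python3 -m jog '[{"fingers":0.072,"x":0,"y":0,"z":0,"rx":0,"ry":0,"rz":10.5},{"fingers":0.072,"x":0,"y":0,"z":0,"rx":0,"ry":0,"rz":10.5},{"fingers":0.072,"x":0,"y":0,"z":0,"rx":0,"ry":0,"rz":10.5},{"fingers":0.072,"x":0,"y":0,"z":0,"rx":0,"ry":0,"rz":10.5},{"fingers":0.072,"x":0,"y":0,"z":0,"rx":0,"ry":0,"rz":10.5},{"fingers":0.072,"x":0,"y":0,"z":0,"rx":0,"ry":0,"rz":10.5},{"fingers":0.072,"x":0,"y":0,"z":0,"rx":0,"ry":0,"rz":10.5},{"fingers":0.072,"x":0,"y":0,"z":0,"rx":0,"ry":0,"rz":6}]' 40
python3 -c "
from h import *
go(.447,.42,.23)"
```

```text
clock: 2.1
tcp_pos: [0.2005, 0.6446, 0.2313]
orientation: [2.353, 2.081, 0.0]
contact_force: [-0.0, 0.3, 0.1]
grip_width: 0.0718
gripper_force: 0.0
t 2.1 tcp [0.2005 0.6446 0.2313] delta tool mm [-192.7  272.1    1.3] turn deg [ 0.  -0.  -0.1] q7 -1.34
```

```bash

python3 -m jog '[{"fingers":0.072,"x":-0.032,"y":0.045,"z":0,"rx":0,"ry":0,"rz":0},{"fingers":0.072,"x":-0.032,"y":0.045,"z":0,"rx":0,"ry":0,"rz":0},{"fingers":0.072,"x":-0.032,"y":0.045,"z":0,"rx":0,"ry":0,"rz":0},{"fingers":0.072,"x":-0.032,"y":0.045,"z":0,"rx":0,"ry":0,"rz":0},{"fingers":0.072,"x":-0.032,"y":0.045,"z":0,"rx":0,"ry":0,"rz":0},{"fingers":0.072,"x":-0.032,"y":0.045,"z":0,"rx":0,"ry":0,"rz":0},{"fingers":0.072,"x":0,"y":0,"z":0,"rx":0,"ry":0,"rz":0}]' 40
python3 - <<'E'
from h import *
go(.447,.42,.23)
snap('wrist','w1.png')
for n in ['canister_tiny_center','canister_small_center','canister_medium_center','canister_large_center']:
    for q in r.landmark_of(n,'wrist')[:4]: print(n,round(q['score'],2),np.round(q['xyz'],4))
# lids / coasters from top depth
p,d=r.grab_frame('top'); c=r.get_calibration('top'); M,E=c['mtx'],c['extrinsics']
v,u=np.indices(d.shape); P=np.stack([(u-M[0,2])/M[0,0]*d,(v-M[1,2])/M[1,1]*d,d],-1)@E[:3,:3].T+E[:3,3]
for nm,x,y,h in [('tiny',.557,.302,.04),('small',.44,.302,.055),('med',.562,.426,.07),('large',.447,.42,.085)]:
    m=(np.hypot(P[...,0]-x,P[...,1]-y)<.045)&(abs(P[...,2]-h)<.007); print(nm,m.sum(),P[m].mean(0).round(4) if m.any() else '')
hsv=cv2.cvtColor(p,cv2.COLOR_RGB2HSV)
for x,y in [(.4704,-.0965),(.478,-.033),(.486,.031),(.4936,.094)]:
    near=(np.hypot(P[...,0]-x,P[...,1]-y)<.036); m=near&(p[...,0].astype(int)-p[...,2]>75)
    print('coaster',m.sum(),near.sum(),P[m].mean(0).round(4),np.median(P[m][:,2]).round(4))
E
```

```text
clock: 2.98
tcp_pos: [0.4506, 0.4169, 0.2319]
orientation: [2.357, 2.073, 0.002]
contact_force: [-0.7, 0.6, -0.7]
grip_width: 0.0719
gripper_force: 0.0
t 2.98 tcp [0.4506 0.4169 0.2319] delta tool mm [ 2.6 -4.   1.9] turn deg [ 0.1  0.1 -0.4] q7 -0.82
canister_tiny_center 0.62 [0.5528 0.3067 0.0221]
canister_small_center 0.6 [0.444  0.2992 0.0279]
canister_medium_center 0.73 [0.5646 0.4245 0.0331]
tiny 110 [0.5531 0.305  0.0401]
small 168 [0.4377 0.303  0.0552]
med 215 [0.5611 0.424  0.0701]
large 0 
coaster 186 558 [ 0.4671 -0.0867  0.0818] 0.0819
coaster 319 552 [ 0.477  -0.0314  0.082 ] 0.0819
coaster 325 547 [0.4856 0.0322 0.082 ] 0.0819
coaster 339 583 [0.4924 0.095  0.0793] 0.0819
```

View pics/w1.png

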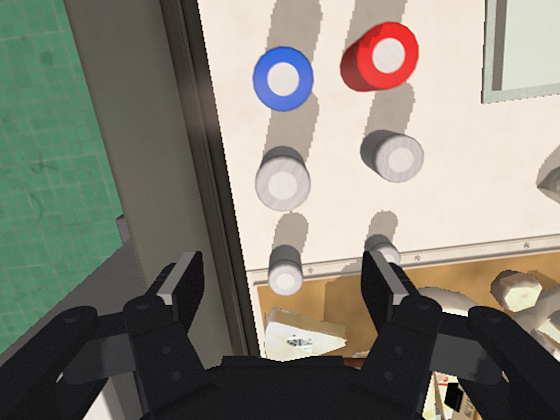

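The wrist picture shows the large canister's lid at (283,182), the medium's at (400,160) and the small's at (286,282). I'll compute the large one's position from the wrist depth.

```bash
cat >> h.py <<'E'
def lids(L):
    c=r.get_calibration('wrist'); p,d=r.grab_frame('wrist'); M,E=c['mtx'],c['extrinsics']
    v,u=np.indices(d.shape); P=np.stack([(u-M[0,2])/M[0,0]*d,(v-M[1,2])/M[1,1]*d,d],-1)@E[:3,:3].T+E[:3,3]
    for nm,x,y,h in L:
        m=(np.hypot(P[...,0]-x,P[...,1]-y)<.042)&(abs(P[...,2]-h)<.005)&(d>0)
        if m.sum()>50:
            q=P[m]; (cx,cy),rad=cv2.minEnclosingCircle(q[:,:2].astype(np.float32)); print(nm,m.sum(),q.mean(0).round(4),'circ',round(cx,4),round(cy,4),round(rad,4))
        else: print(nm,'none')
E
python3 - <<'E'
from h import *
lids([('tiny',.554,.304,.04),('small',.44,.302,.055),('med',.562,.425,.07),('large',.447,.42,.085)])
go(.447,.42,.07)
E
```

```text
tiny 229 [0.5608 0.312  0.0396] circ 0.5592 0.3074 0.0157
small 906 [0.4406 0.303  0.0549] circ 0.4408 0.3012 0.02
med 1810 [0.563  0.4235 0.0701] circ 0.5639 0.4225 0.023
large 2374 [0.4522 0.4172 0.085 ] circ 0.4521 0.4158 0.026
t 3.33 tcp [0.4448 0.4232 0.2312] delta tool mm [ -3.    2.6 161.2] turn deg [-0.  -0.   0.3] q7 -0.82
```

```bash

python3 -m jog '[{"fingers":0.072,"x":-0.0063,"y":0.008,"z":0.03,"rx":0,"ry":0,"rz":0},{"fingers":0.072,"x":0,"y":0,"z":0.05,"rx":0,"ry":0,"rz":0},{"fingers":0.072,"x":0,"y":0,"z":0.05,"rx":0,"ry":0,"rz":0},{"fingers":0.072,"x":0,"y":0,"z":0.04,"rx":0,"ry":0,"rz":0},{"fingers":0.072,"x":0,"y":0,"z":0.025,"rx":0,"ry":0,"rz":0},{"fingers":0.072,"x":0,"y":0,"z":0,"rx":0,"ry":0,"rz":0},{"fingers":0.03,"x":0,"y":0,"z":0,"rx":0,"ry":0,"rz":0},{"fingers":0.03,"x":0,"y":0,"z":0,"rx":0,"ry":0,"rz":0}]' 50
python3 -m jog '[{"fingers":0.03,"x":0,"y":0,"z":0,"rx":0,"ry":0,"rz":0},{"fingers":0.03,"x":0,"y":0,"z":0,"rx":0,"ry":0,"rz":0},{"fingers":0.03,"x":0,"y":0,"z":0,"rx":0,"ry":0,"rz":0}]' 50
python3 -c "
from h import *
go(.4695,-.095,.23)"
```

```text
clock: 4.32
tcp_pos: [0.4538, 0.4157, 0.0378]
orientation: [-2.348, -2.086, -0.004]
contact_force: [-1.5, 0.6, 2.6]
grip_width: 0.0513
gripper_force: 52.4
clock: 4.7
tcp_pos: [0.4538, 0.4158, 0.0378]
orientation: [-2.348, -2.086, -0.004]
contact_force: [-1.6, 0.3, 6.9]
grip_width: 0.0506
gripper_force: 52.7
t 4.7 tcp [0.4538 0.4158 0.0378] delta tool mm [-504.9   76.1 -193.4] turn deg [ 0.1 -0.1  0.2] q7 -0.71
```

```bash

python3 -m jog '[{"fingers":0.03,"x":0,"y":0,"z":-0.03,"rx":0,"ry":0,"rz":0},{"fingers":0.03,"x":0,"y":0,"z":-0.04,"rx":0,"ry":0,"rz":0},{"fingers":0.03,"x":0,"y":0,"z":-0.04,"rx":0,"ry":0,"rz":0},{"fingers":0.03,"x":-0.015,"y":0.003,"z":-0.04,"rx":0,"ry":0,"rz":0},{"fingers":0.03,"x":-0.03,"y":0.005,"z":-0.03,"rx":0,"ry":0,"rz":0},{"fingers":0.03,"x":-0.04,"y":0.006,"z":-0.013,"rx":0,"ry":0,"rz":0},{"fingers":0.03,"x":-0.045,"y":0.007,"z":0,"rx":0,"ry":0,"rz":0},{"fingers":0.03,"x":-0.045,"y":0.007,"z":0,"rx":0,"ry":0,"rz":0}]' 50
python3 -m jog '[{"fingers":0.03,"x":-0.05,"y":0.007,"z":0,"rx":0,"ry":0,"rz":0},{"fingers":0.03,"x":-0.05,"y":0.007,"z":0,"rx":0,"ry":0,"rz":0},{"fingers":0.03,"x":-0.05,"y":0.007,"z":0,"rx":0,"ry":0,"rz":0},{"fingers":0.03,"x":-0.05,"y":0.007,"z":0,"rx":0,"ry":0,"rz":0},{"fingers":0.03,"x":-0.05,"y":0.008,"z":0,"rx":0,"ry":0,"rz":0},{"fingers":0.03,"x":-0.04,"y":0.006,"z":0,"rx":0,"ry":0,"rz":0},{"fingers":0.03,"x":-0.025,"y":0.004,"z":0,"rx":0,"ry":0,"rz":0},{"fingers":0.03,"x":-0.015,"y":0.002,"z":0,"rx":0,"ry":0,"rz":0}]' 50
python3 - <<'E'
from h import *
r.get_obs(); snap('wrist','w2.png')
for n in ['coaster_a']:
    for q in r.landmark_of(n,'wrist')[:5]: print(n,round(q['score'],2),np.round(q['xyz'],4))
for cam in ['top','wrist']:
    c=r.get_calibration(cam); p,d=r.grab_frame(cam); M,E=c['mtx'],c['extrinsics']
    v,u=np.indices(d.shape); P=np.stack([(u-M[0,2])/M[0,0]*d,(v-M[1,2])/M[1,1]*d,d],-1)@E[:3,:3].T+E[:3,3]
    for x,y in [(.4695,-.095),(.477,-.032),(.4852,.0315),(.493,.095)]:
        m=(np.hypot(P[...,0]-x,P[...,1]-y)<.032)&(p[...,0].astype(int)-p[...,2]>60)&(abs(P[...,2]-.082)<.003)
        if m.sum()>60:
            (cx,cy),rad=cv2.minEnclosingCircle(P[m][:,:2].astype(np.float32)); print(cam,m.sum(),P[m].mean(0).round(4),np.round([cx,cy,rad],4))
go(.4695,-.095,.1205)
E
```

```text
clock: 5.7
tcp_pos: [0.4601, 0.2359, 0.2296]
orientation: [-2.349, -2.086, -0.001]
contact_force: [-0.5, -0.3, -2.1]
grip_width: 0.0512
gripper_force: 52.9
clock: 6.7
tcp_pos: [0.4684, -0.0976, 0.2294]
orientation: [2.352, 2.083, 0.0]
contact_force: [0.5, -0.3, -2.4]
grip_width: 0.0508
gripper_force: 52.9
coaster_a 0.92 [ 0.4728 -0.0956  0.0802]
coaster_a 0.86 [ 0.4756 -0.0264  0.0779]
coaster_a 0.65 [0.4852 0.034  0.081 ]
top 147 [ 0.4629 -0.0869  0.082 ] [ 0.4679 -0.0926  0.0282]
top 225 [ 0.4752 -0.0328  0.0818] [ 0.4769 -0.0333  0.0297]
top 196 [0.483  0.0329 0.0821] [0.4836 0.0326 0.0275]
top 205 [0.4929 0.0953 0.0823] [0.4919 0.096  0.028 ]
wrist 1986 [ 0.4705 -0.0867  0.0814] [ 0.4694 -0.0938  0.0319]
wrist 3573 [ 0.4768 -0.0328  0.0815] [ 0.477  -0.0319  0.0321]
wrist 3983 [0.4841 0.0294 0.0815] [0.4826 0.0311 0.0304]
t 6.9 tcp [ 0.4687 -0.0954  0.2293] delta tool mm [  0.5   0.8 108.8] turn deg [-0.  -0.   0.1] q7 0.1
```

View pics/w2.png

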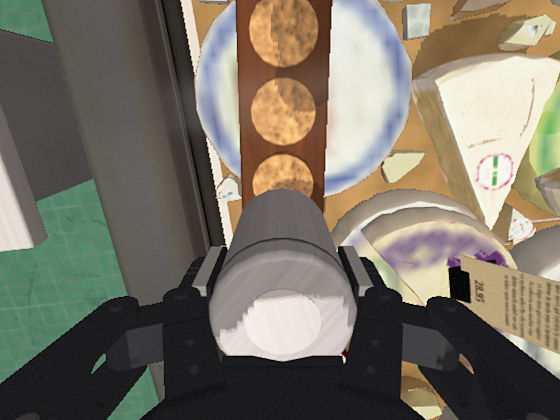

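The wrist view shows the held large canister at (283,300), over coaster a. The open coasters are at rows 175, 110 and 30 in column 283, so it is lined up. Next I lower and release.

```bash

python3 -m jog '[{"fingers":0.03,"x":0,"y":0.001,"z":0.03,"rx":0,"ry":0,"rz":0},{"fingers":0.03,"x":0,"y":0,"z":0.04,"rx":0,"ry":0,"rz":0},{"fingers":0.03,"x":0,"y":0,"z":0.025,"rx":0,"ry":0,"rz":0},{"fingers":0.03,"x":0,"y":0,"z":0.01,"rx":0,"ry":0,"rz":0},{"fingers":0.03,"x":0,"y":0,"z":0.0035,"rx":0,"ry":0,"rz":0},{"fingers":0.03,"x":0,"y":0,"z":0,"rx":0,"ry":0,"rz":0},{"fingers":0.03,"x":0,"y":0,"z":0,"rx":0,"ry":0,"rz":0}]' 50
python3 -m jog '[{"fingers":0.06,"x":0,"y":0,"z":0,"rx":0,"ry":0,"rz":0},{"fingers":0.072,"x":0,"y":0,"z":0,"rx":0,"ry":0,"rz":0},{"fingers":0.072,"x":0,"y":0,"z":0,"rx":0,"ry":0,"rz":0},{"fingers":0.072,"x":0,"y":0,"z":-0.02,"rx":0,"ry":0,"rz":0},{"fingers":0.072,"x":0,"y":0,"z":-0.04,"rx":0,"ry":0,"rz":0},{"fingers":0.072,"x":0,"y":0,"z":-0.05,"rx":0,"ry":0,"rz":0}]' 50
python3 - <<'E'
from h import *
lids([('large',.4695,-.095,.167)])
go(.563,.423,.23)
E
```

```text
clock: 7.78
tcp_pos: [0.4707, -0.0958, 0.1216]
orientation: [2.348, 2.085, 0.002]
contact_force: [0.0, 0.4, -2.8]
grip_width: 0.051
gripper_force: 52.9
clock: 8.52
tcp_pos: [0.4692, -0.0959, 0.2314]
orientation: [-2.349, -2.085, 0.003]
contact_force: [1.9, 1.6, 0.4]
grip_width: 0.0723
gripper_force: 0.0
large 4312 [ 0.4705 -0.094   0.1665] circ 0.4704 -0.0955 0.026
t 8.57 tcp [ 0.4728 -0.0973  0.2376] delta tool mm [527.3  26.9   8.4] turn deg [ 0.4 -0.1  0. ] q7 0.11
```

```bash

python3 -m jog '[{"fingers":0.066,"x":0.02,"y":0,"z":0,"rx":0,"ry":0,"rz":0},{"fingers":0.066,"x":0.045,"y":0,"z":0,"rx":0,"ry":0,"rz":0},{"fingers":0.066,"x":0.06,"y":0,"z":0,"rx":0,"ry":0,"rz":0},{"fingers":0.066,"x":0.06,"y":0,"z":0,"rx":0,"ry":0,"rz":0},{"fingers":0.066,"x":0.06,"y":0.005,"z":0,"rx":0,"ry":0,"rz":0},{"fingers":0.066,"x":0.06,"y":0.005,"z":0,"rx":0,"ry":0,"rz":0},{"fingers":0.066,"x":0.06,"y":0.005,"z":0,"rx":0,"ry":0,"rz":0},{"fingers":0.066,"x":0.06,"y":0.005,"z":0,"rx":0,"ry":0,"rz":0}]' 50
python3 -m jog '[{"fingers":0.066,"x":0.045,"y":0.005,"z":0,"rx":0,"ry":0,"rz":0},{"fingers":0.066,"x":0.03,"y":0.002,"z":0,"rx":0,"ry":0,"rz":0},{"fingers":0.066,"x":0.022,"y":0,"z":0,"rx":0,"ry":0,"rz":0},{"fingers":0.066,"x":0,"y":0,"z":0,"rx":0,"ry":0,"rz":0},{"fingers":0.066,"x":0,"y":0,"z":0,"rx":0,"ry":0,"rz":0}]' 50
python3 - <<'E'
from h import *
lids([('tiny',.557,.306,.04),('small',.44,.302,.055),('med',.562,.425,.07)])
go(.5635,.423,.028)
E
```

```text
clock: 9.57
tcp_pos: [0.5403, 0.3258, 0.2308]
orientation: [-2.349, -2.086, -0.0]
contact_force: [1.7, -0.5, 0.2]
grip_width: 0.0656
gripper_force: 0.0
clock: 10.2
tcp_pos: [0.5587, 0.4178, 0.2306]
orientation: [2.35, 2.084, -0.001]
contact_force: [0.3, -0.5, 0.4]
grip_width: 0.0659
gripper_force: 0.0
tiny 624 [0.5563 0.3048 0.0398] circ 0.5566 0.3029 0.0174
small none
med 1763 [0.5644 0.4235 0.07  ] circ 0.5643 0.4226 0.0229
t 10.25 tcp [0.5589 0.4175 0.2309] delta tool mm [  6.1   3.9 202.9] turn deg [0.  0.  0.1] q7 -0.63
```

```bash

python3 -m jog '[{"fingers":0.066,"x":0.006,"y":0.0045,"z":0.03,"rx":0,"ry":0,"rz":0},{"fingers":0.066,"x":0,"y":0,"z":0.055,"rx":0,"ry":0,"rz":0},{"fingers":0.066,"x":0,"y":0,"z":0.055,"rx":0,"ry":0,"rz":0},{"fingers":0.066,"x":0,"y":0,"z":0.04,"rx":0,"ry":0,"rz":0},{"fingers":0.066,"x":0,"y":0,"z":0.023,"rx":0,"ry":0,"rz":0},{"fingers":0.066,"x":0,"y":0,"z":0,"rx":0,"ry":0,"rz":0},{"fingers":0.03,"x":0,"y":0,"z":0,"rx":0,"ry":0,"rz":0},{"fingers":0.03,"x":0,"y":0,"z":0,"rx":0,"ry":0,"rz":0}]' 50
python3 -m jog '[{"fingers":0.03,"x":0,"y":0,"z":0,"rx":0,"ry":0,"rz":0},{"fingers":0.03,"x":0,"y":0,"z":0,"rx":0,"ry":0,"rz":0},{"fingers":0.03,"x":0,"y":0,"z":0,"rx":0,"ry":0,"rz":0}]' 50
python3 -c "
from h import *
go(.4765,-.0325,.23)"
```

```text
clock: 11.25
tcp_pos: [0.5652, 0.4256, 0.0302]
orientation: [2.349, 2.086, 0.006]
contact_force: [-0.2, -0.6, 4.3]
grip_width: 0.0445
gripper_force: 51.6
clock: 11.62
tcp_pos: [0.5652, 0.4256, 0.0302]
orientation: [2.349, 2.086, 0.006]
contact_force: [-0.2, -0.0, 6.4]
grip_width: 0.0447
gripper_force: 51.7
t 11.62 tcp [0.5652 0.4256 0.0302] delta tool mm [-464.8  -33.3 -201.2] turn deg [ 0.2 -0.2  0.1] q7 -0.56
```

```bash

python3 -m jog '[{"fingers":0.03,"x":0,"y":0,"z":-0.03,"rx":0,"ry":0,"rz":0},{"fingers":0.03,"x":0,"y":0,"z":-0.045,"rx":0,"ry":0,"rz":0},{"fingers":0.03,"x":0,"y":0,"z":-0.045,"rx":0,"ry":0,"rz":0},{"fingers":0.03,"x":-0.015,"y":0,"z":-0.045,"rx":0,"ry":0,"rz":0},{"fingers":0.03,"x":-0.03,"y":0,"z":-0.03,"rx":0,"ry":0,"rz":0},{"fingers":0.03,"x":-0.045,"y":-0.003,"z":-0.006,"rx":0,"ry":0,"rz":0},{"fingers":0.03,"x":-0.05,"y":-0.005,"z":0,"rx":0,"ry":0,"rz":0},{"fingers":0.03,"x":-0.05,"y":-0.005,"z":0,"rx":0,"ry":0,"rz":0}]' 50
python3 -m jog '[{"fingers":0.03,"x":-0.05,"y":-0.005,"z":0,"rx":0,"ry":0,"rz":0},{"fingers":0.03,"x":-0.05,"y":-0.005,"z":0,"rx":0,"ry":0,"rz":0},{"fingers":0.03,"x":-0.05,"y":-0.005,"z":0,"rx":0,"ry":0,"rz":0},{"fingers":0.03,"x":-0.05,"y":-0.005,"z":0,"rx":0,"ry":0,"rz":0},{"fingers":0.03,"x":-0.04,"y":0,"z":0,"rx":0,"ry":0,"rz":0},{"fingers":0.03,"x":-0.022,"y":0,"z":0,"rx":0,"ry":0,"rz":0},{"fingers":0.03,"x":-0.01,"y":0,"z":0,"rx":0,"ry":0,"rz":0},{"fingers":0.03,"x":0,"y":0,"z":0,"rx":0,"ry":0,"rz":0}]' 50
python3 - <<'E'
from h import *
go(.4765,-.030,.113)
lids([('med',.4765,-.0325,.27)])
E
```

```text
clock: 12.62
tcp_pos: [0.5279, 0.236, 0.2295]
orientation: [-2.349, -2.086, -0.002]
contact_force: [0.2, -0.8, -1.0]
grip_width: 0.0447
gripper_force: 51.4
clock: 13.62
tcp_pos: [0.4763, -0.0301, 0.229]
orientation: [-2.35, -2.085, -0.001]
contact_force: [0.4, 0.4, -1.4]
grip_width: 0.0447
gripper_force: 51.4
t 13.62 tcp [ 0.4763 -0.0301  0.229 ] delta tool mm [1.00e-01 1.00e-01 1.16e+02] turn deg [ 0.  -0.   0.1] q7 -0.04
med 11624 [ 0.4765 -0.0291  0.2689] circ 0.4775 -0.0238 0.041
```

```bash

python3 -m jog '[{"fingers":0.03,"x":0,"y":0,"z":0.035,"rx":0,"ry":0,"rz":0},{"fingers":0.03,"x":0,"y":0,"z":0.04,"rx":0,"ry":0,"rz":0},{"fingers":0.03,"x":0,"y":0,"z":0.025,"rx":0,"ry":0,"rz":0},{"fingers":0.03,"x":0,"y":0,"z":0.012,"rx":0,"ry":0,"rz":0},{"fingers":0.03,"x":0,"y":0,"z":0.004,"rx":0,"ry":0,"rz":0},{"fingers":0.03,"x":0,"y":0,"z":0,"rx":0,"ry":0,"rz":0},{"fingers":0.03,"x":0,"y":0,"z":0,"rx":0,"ry":0,"rz":0}]' 50
python3 -m jog '[{"fingers":0.055,"x":0,"y":0,"z":0,"rx":0,"ry":0,"rz":0},{"fingers":0.066,"x":0,"y":0,"z":0,"rx":0,"ry":0,"rz":0},{"fingers":0.066,"x":0,"y":0,"z":0,"rx":0,"ry":0,"rz":0},{"fingers":0.066,"x":0,"y":0,"z":-0.02,"rx":0,"ry":0,"rz":0},{"fingers":0.066,"x":0,"y":0,"z":-0.04,"rx":0,"ry":0,"rz":0},{"fingers":0.066,"x":0,"y":0,"z":-0.055,"rx":0,"ry":0,"rz":0},{"fingers":0.066,"x":0,"y":0,"z":0,"rx":0,"ry":0,"rz":0}]' 50
python3 - <<'E'
from h import *
lids([('med',.4765,-.0325,.152)])
go(.441,.302,.23)
E
```

```text
clock: 14.55
tcp_pos: [0.477, -0.03, 0.1136]
orientation: [2.349, 2.086, 0.002]
contact_force: [0.1, -0.9, -1.5]
grip_width: 0.0446
gripper_force: 51.4
clock: 15.42
tcp_pos: [0.4789, -0.0303, 0.2315]
orientation: [2.347, 2.083, 0.011]
contact_force: [-0.1, 1.1, -0.7]
grip_width: 0.0662
gripper_force: 0.0
med 3142 [ 0.4766 -0.0337  0.1515] circ 0.4757 -0.0423 0.0326
t 15.47 tcp [ 0.4774 -0.0299  0.2294] delta tool mm [ 3.253e+02 -7.540e+01 -2.000e-01] turn deg [ 0.2 -0.1  0.2] q7 -0.03
```

```bash

python3 -m jog '[{"fingers":0.06,"x":0.02,"y":-0.003,"z":0,"rx":0,"ry":0,"rz":0},{"fingers":0.06,"x":0.045,"y":-0.01,"z":0,"rx":0,"ry":0,"rz":0},{"fingers":0.06,"x":0.055,"y":-0.015,"z":0,"rx":0,"ry":0,"rz":0},{"fingers":0.06,"x":0.055,"y":-0.015,"z":0,"rx":0,"ry":0,"rz":0},{"fingers":0.06,"x":0.055,"y":-0.015,"z":0,"rx":0,"ry":0,"rz":0},{"fingers":0.06,"x":0.05,"y":-0.012,"z":0,"rx":0,"ry":0,"rz":0},{"fingers":0.06,"x":0.03,"y":-0.005,"z":0,"rx":0,"ry":0,"rz":0},{"fingers":0.06,"x":0.015,"y":0,"z":0,"rx":0,"ry":0,"rz":0}]' 50
python3 -m jog '[{"fingers":0.06,"x":0,"y":0,"z":0,"rx":0,"ry":0,"rz":0},{"fingers":0.06,"x":0,"y":0,"z":0,"rx":0,"ry":0,"rz":0}]' 50
python3 - <<'E'
from h import *
lids([('small',.44,.302,.055)])
go(.441,.302,.02)
E
```

```text
clock: 16.48
tcp_pos: [0.4391, 0.3028, 0.2263]
orientation: [2.346, 2.089, -0.004]
contact_force: [0.6, -0.5, 0.1]
grip_width: 0.0599
gripper_force: 0.0
clock: 16.73
tcp_pos: [0.4406, 0.2995, 0.2275]
orientation: [2.351, 2.083, -0.002]
contact_force: [0.5, -0.4, -1.1]
grip_width: 0.0601
gripper_force: 0.0
small 1229 [0.4405 0.3019 0.055 ] circ 0.4401 0.3011 0.02
t 16.77 tcp [0.4406 0.2995 0.2276] delta tool mm [2.600e+00 1.000e-01 2.076e+02] turn deg [-0.  0.  0.] q7 -0.69
```

```bash

python3 -m jog '[{"fingers":0.06,"x":0.0015,"y":0,"z":0.035,"rx":0,"ry":0,"rz":0},{"fingers":0.06,"x":0,"y":0,"z":0.055,"rx":0,"ry":0,"rz":0},{"fingers":0.06,"x":0,"y":0,"z":0.055,"rx":0,"ry":0,"rz":0},{"fingers":0.06,"x":0,"y":0,"z":0.04,"rx":0,"ry":0,"rz":0},{"fingers":0.06,"x":0,"y":0,"z":0.022,"rx":0,"ry":0,"rz":0},{"fingers":0.06,"x":0,"y":0,"z":0,"rx":0,"ry":0,"rz":0},{"fingers":0.03,"x":0,"y":0,"z":0,"rx":0,"ry":0,"rz":0},{"fingers":0.03,"x":0,"y":0,"z":0,"rx":0,"ry":0,"rz":0}]' 50
python3 -m jog '[{"fingers":0.03,"x":0,"y":0,"z":0,"rx":0,"ry":0,"rz":0},{"fingers":0.03,"x":0,"y":0,"z":0,"rx":0,"ry":0,"rz":0},{"fingers":0.03,"x":0,"y":0,"z":0,"rx":0,"ry":0,"rz":0}]' 50
python3 -c "
from h import *
go(.4845,.0315,.23)"
```

```text
clock: 17.77
tcp_pos: [0.4413, 0.3033, 0.0222]
orientation: [-2.35, -2.085, -0.004]
contact_force: [0.0, -0.9, 2.6]
grip_width: 0.0388
gripper_force: 50.5
clock: 18.15
tcp_pos: [0.4414, 0.3033, 0.0222]
orientation: [-2.35, -2.085, -0.004]
contact_force: [-0.6, -0.9, 7.5]
grip_width: 0.038
gripper_force: 50.8
t 18.15 tcp [0.4414 0.3033 0.0222] delta tool mm [-264.4   75.4 -208.1] turn deg [ 0.1 -0.1  0.1] q7 -0.51
```

```bash

python3 -m jog '[{"fingers":0.03,"x":0,"y":0,"z":-0.03,"rx":0,"ry":0,"rz":0},{"fingers":0.03,"x":0,"y":0,"z":-0.05,"rx":0,"ry":0,"rz":0},{"fingers":0.03,"x":0,"y":0,"z":-0.05,"rx":0,"ry":0,"rz":0},{"fingers":0.03,"x":-0.01,"y":0.003,"z":-0.045,"rx":0,"ry":0,"rz":0},{"fingers":0.03,"x":-0.025,"y":0.007,"z":-0.03,"rx":0,"ry":0,"rz":0},{"fingers":0.03,"x":-0.04,"y":0.012,"z":-0.003,"rx":0,"ry":0,"rz":0},{"fingers":0.03,"x":-0.045,"y":0.012,"z":0,"rx":0,"ry":0,"rz":0},{"fingers":0.03,"x":-0.045,"y":0.012,"z":0,"rx":0,"ry":0,"rz":0}]' 50
python3 -m jog '[{"fingers":0.03,"x":-0.045,"y":0.015,"z":0,"rx":0,"ry":0,"rz":0},{"fingers":0.03,"x":-0.03,"y":0.008,"z":0,"rx":0,"ry":0,"rz":0},{"fingers":0.03,"x":-0.016,"y":0.004,"z":0,"rx":0,"ry":0,"rz":0},{"fingers":0.03,"x":-0.007,"y":0.002,"z":0,"rx":0,"ry":0,"rz":0},{"fingers":0.03,"x":0,"y":0,"z":0,"rx":0,"ry":0,"rz":0},{"fingers":0.03,"x":0,"y":0,"z":0,"rx":0,"ry":0,"rz":0}]' 50
python3 -c "
from h import *
go(.4845,.033,.105)"
```

```text
clock: 19.15
tcp_pos: [0.4665, 0.1323, 0.2294]
orientation: [-2.348, -2.086, -0.002]
contact_force: [0.9, 0.3, -1.1]
grip_width: 0.0386
gripper_force: 50.5
clock: 19.9
tcp_pos: [0.4837, 0.0339, 0.2288]
orientation: [-2.347, -2.088, -0.0]
contact_force: [-0.2, -0.1, -1.3]
grip_width: 0.0383
gripper_force: 50.5
t 19.9 tcp [0.4837 0.0339 0.2288] delta tool mm [ -0.9   0.9 123.8] turn deg [-0.  -0.   0.2] q7 -0.16
```

```bash

python3 -m jog '[{"fingers":0.03,"x":-0.001,"y":0.001,"z":0.035,"rx":0,"ry":0,"rz":0},{"fingers":0.03,"x":0,"y":0,"z":0.045,"rx":0,"ry":0,"rz":0},{"fingers":0.03,"x":0,"y":0,"z":0.027,"rx":0,"ry":0,"rz":0},{"fingers":0.03,"x":0,"y":0,"z":0.012,"rx":0,"ry":0,"rz":0},{"fingers":0.03,"x":0,"y":0,"z":0.0045,"rx":0,"ry":0,"rz":0},{"fingers":0.03,"x":0,"y":0,"z":0,"rx":0,"ry":0,"rz":0},{"fingers":0.03,"x":0,"y":0,"z":0,"rx":0,"ry":0,"rz":0}]' 50
python3 -m jog '[{"fingers":0.05,"x":0,"y":0,"z":0,"rx":0,"ry":0,"rz":0},{"fingers":0.06,"x":0,"y":0,"z":0,"rx":0,"ry":0,"rz":0},{"fingers":0.06,"x":0,"y":0,"z":0,"rx":0,"ry":0,"rz":0},{"fingers":0.06,"x":0,"y":0,"z":-0.02,"rx":0,"ry":0,"rz":0},{"fingers":0.06,"x":0,"y":0,"z":-0.05,"rx":0,"ry":0,"rz":0},{"fingers":0.06,"x":0,"y":0,"z":-0.053,"rx":0,"ry":0,"rz":0},{"fingers":0.06,"x":0,"y":0,"z":0,"rx":0,"ry":0,"rz":0}]' 50
python3 - <<'E'
from h import *
lids([('small',.4845,.0315,.137)])
go(.5565,.303,.23)
E
```

```text
clock: 20.78
tcp_pos: [0.4854, 0.032, 0.1062]
orientation: [2.349, 2.086, 0.003]
contact_force: [-0.0, -0.4, -1.3]
grip_width: 0.0385
gripper_force: 50.5
clock: 21.65
tcp_pos: [0.4872, 0.032, 0.232]
orientation: [2.347, 2.084, 0.012]
contact_force: [0.1, -0.4, -0.4]
grip_width: 0.06
gripper_force: 0.0
small 2010 [0.4854 0.031  0.1365] circ 0.4828 0.0199 0.0303
t 21.7 tcp [0.4857 0.0321 0.2299] delta tool mm [277.3  38.3   0.7] turn deg [ 0.2 -0.1  0.2] q7 -0.15
```

```bash

python3 -m jog '[{"fingers":0.056,"x":0.02,"y":0.003,"z":0,"rx":0,"ry":0,"rz":0},{"fingers":0.056,"x":0.045,"y":0.006,"z":0,"rx":0,"ry":0,"rz":0},{"fingers":0.056,"x":0.055,"y":0.007,"z":0,"rx":0,"ry":0,"rz":0},{"fingers":0.056,"x":0.055,"y":0.007,"z":0,"rx":0,"ry":0,"rz":0},{"fingers":0.056,"x":0.045,"y":0.007,"z":0,"rx":0,"ry":0,"rz":0},{"fingers":0.056,"x":0.035,"y":0.005,"z":0,"rx":0,"ry":0,"rz":0},{"fingers":0.056,"x":0.015,"y":0.003,"z":0,"rx":0,"ry":0,"rz":0},{"fingers":0.056,"x":0.007,"y":0,"z":0,"rx":0,"ry":0,"rz":0}]' 50
python3 -m jog '[{"fingers":0.056,"x":0,"y":0,"z":0,"rx":0,"ry":0,"rz":0},{"fingers":0.056,"x":0,"y":0,"z":0,"rx":0,"ry":0,"rz":0}]' 50
python3 - <<'E'
from h import *
lids([('tiny',.5565,.303,.04)])
go(.5565,.303,.012)
E
```

```text
clock: 22.7
tcp_pos: [0.5547, 0.3026, 0.2269]
orientation: [2.349, 2.086, -0.004]
contact_force: [-0.0, -1.0, -0.4]
grip_width: 0.0561
gripper_force: 0.0
clock: 22.95
tcp_pos: [0.5552, 0.3008, 0.2285]
orientation: [2.351, 2.083, -0.0]
contact_force: [0.9, -0.6, 0.6]
grip_width: 0.0561
gripper_force: 0.0
tiny 811 [0.5562 0.3038 0.0399] circ 0.5561 0.3031 0.0169
t 23.0 tcp [0.5553 0.301  0.2286] delta tool mm [  2.1   1.  216.6] turn deg [ 0. -0.  0.] q7 -0.47
```

```bash

python3 -m jog '[{"fingers":0.056,"x":0.001,"y":0.001,"z":0.035,"rx":0,"ry":0,"rz":0},{"fingers":0.056,"x":0,"y":0,"z":0.055,"rx":0,"ry":0,"rz":0},{"fingers":0.056,"x":0,"y":0,"z":0.055,"rx":0,"ry":0,"rz":0},{"fingers":0.056,"x":0,"y":0,"z":0.046,"rx":0,"ry":0,"rz":0},{"fingers":0.056,"x":0,"y":0,"z":0.024,"rx":0,"ry":0,"rz":0},{"fingers":0.056,"x":0,"y":0,"z":0,"rx":0,"ry":0,"rz":0},{"fingers":0.025,"x":0,"y":0,"z":0,"rx":0,"ry":0,"rz":0},{"fingers":0.025,"x":0,"y":0,"z":0,"rx":0,"ry":0,"rz":0}]' 40
python3 -m jog '[{"fingers":0.025,"x":0,"y":0,"z":0,"rx":0,"ry":0,"rz":0},{"fingers":0.025,"x":0,"y":0,"z":0,"rx":0,"ry":0,"rz":0},{"fingers":0.025,"x":0,"y":0,"z":0,"rx":0,"ry":0,"rz":0}]' 40
python3 -c "
from h import *
go(.492,.0955,.23)"
```

```text
clock: 24.0
tcp_pos: [0.5575, 0.3036, 0.0152]
orientation: [2.349, 2.085, 0.005]
contact_force: [-0.4, -0.9, 4.1]
grip_width: 0.032
gripper_force: 40.0
clock: 24.38
tcp_pos: [0.5575, 0.3036, 0.0152]
orientation: [2.349, 2.085, 0.005]
contact_force: [-0.7, -0.8, 7.4]
grip_width: 0.0325
gripper_force: 40.3
t 24.38 tcp [0.5575 0.3036 0.0152] delta tool mm [-214.   -39.9 -215.3] turn deg [ 0.1 -0.1  0.1] q7 -0.34
```

```bash

python3 -m jog '[{"fingers":0.025,"x":0,"y":0,"z":-0.03,"rx":0,"ry":0,"rz":0},{"fingers":0.025,"x":0,"y":0,"z":-0.05,"rx":0,"ry":0,"rz":0},{"fingers":0.025,"x":0,"y":0,"z":-0.055,"rx":0,"ry":0,"rz":0},{"fingers":0.025,"x":-0.01,"y":-0.002,"z":-0.045,"rx":0,"ry":0,"rz":0},{"fingers":0.025,"x":-0.025,"y":-0.005,"z":-0.03,"rx":0,"ry":0,"rz":0},{"fingers":0.025,"x":-0.04,"y":-0.008,"z":-0.005,"rx":0,"ry":0,"rz":0},{"fingers":0.025,"x":-0.045,"y":-0.008,"z":0,"rx":0,"ry":0,"rz":0},{"fingers":0.025,"x":-0.04,"y":-0.008,"z":0,"rx":0,"ry":0,"rz":0}]' 40
python3 -m jog '[{"fingers":0.025,"x":-0.03,"y":-0.005,"z":0,"rx":0,"ry":0,"rz":0},{"fingers":0.025,"x":-0.016,"y":-0.003,"z":0,"rx":0,"ry":0,"rz":0},{"fingers":0.025,"x":-0.008,"y":-0.001,"z":0,"rx":0,"ry":0,"rz":0},{"fingers":0.025,"x":0,"y":0,"z":0,"rx":0,"ry":0,"rz":0},{"fingers":0.025,"x":0,"y":0,"z":0,"rx":0,"ry":0,"rz":0}]' 40
python3 -c "
from h import *
go(.492,.0955,.0985)"
```

```text
clock: 25.38
tcp_pos: [0.506, 0.1464, 0.229]
orientation: [-2.35, -2.085, -0.002]
contact_force: [-0.0, -0.1, -0.5]
grip_width: 0.0322
gripper_force: 40.0
clock: 26.0
tcp_pos: [0.4916, 0.0967, 0.2282]
orientation: [2.347, 2.088, 0.0]
contact_force: [-0.0, 0.7, -0.1]
grip_width: 0.0329
gripper_force: 40.0
t 26.0 tcp [0.4916 0.0967 0.2282] delta tool mm [ -1.1   0.5 129.7] turn deg [0.  0.  0.2] q7 -0.26
```

```bash

python3 -m jog '[{"fingers":0.025,"x":-0.001,"y":0,"z":0.035,"rx":0,"ry":0,"rz":0},{"fingers":0.025,"x":0,"y":0,"z":0.048,"rx":0,"ry":0,"rz":0},{"fingers":0.025,"x":0,"y":0,"z":0.03,"rx":0,"ry":0,"rz":0},{"fingers":0.025,"x":0,"y":0,"z":0.012,"rx":0,"ry":0,"rz":0},{"fingers":0.025,"x":0,"y":0,"z":0.0045,"rx":0,"ry":0,"rz":0},{"fingers":0.025,"x":0,"y":0,"z":0,"rx":0,"ry":0,"rz":0},{"fingers":0.025,"x":0,"y":0,"z":0,"rx":0,"ry":0,"rz":0}]' 40
python3 -m jog '[{"fingers":0.045,"x":0,"y":0,"z":0,"rx":0,"ry":0,"rz":0},{"fingers":0.056,"x":0,"y":0,"z":0,"rx":0,"ry":0,"rz":0},{"fingers":0.056,"x":0,"y":0,"z":0,"rx":0,"ry":0,"rz":0},{"fingers":0.056,"x":0,"y":0,"z":-0.02,"rx":0,"ry":0,"rz":0},{"fingers":0.056,"x":0,"y":0,"z":-0.055,"rx":0,"ry":0,"rz":0},{"fingers":0.056,"x":0,"y":0,"z":-0.06,"rx":0,"ry":0,"rz":0},{"fingers":0.056,"x":0.05,"y":0,"z":-0.02,"rx":0,"ry":0,"rz":0},{"fingers":0.056,"x":0.05,"y":0,"z":0,"rx":0,"ry":0,"rz":0}]' 40
python3 -m jog '[{"fingers":0.056,"x":0.06,"y":0,"z":0,"rx":0,"ry":0,"rz":0},{"fingers":0.056,"x":0.06,"y":0,"z":0,"rx":0,"ry":0,"rz":0},{"fingers":0.056,"x":0.06,"y":0,"z":0,"rx":0,"ry":0,"rz":0},{"fingers":0.056,"x":0,"y":0,"z":0,"rx":0,"ry":0,"rz":0},{"fingers":0.056,"x":0,"y":0,"z":0,"rx":0,"ry":0,"rz":0}]' 40
python3 - <<'E'
from h import *
p,d=snap('scene','s9.png'); cv2.imwrite('pics/s9c.png',cv2.resize(p[130:270,230:420,::-1],None,fx=4,fy=4))
for c in ['scene','top']:
    r.grab_frame(c)
    for n in ['canister_tiny_center','canister_small_center','canister_medium_center','canister_large_center','pick_cup','olive_dish']:
        for q in r.landmark_of(n,c)[:1]: print(c,n,round(q['score'],2),np.round(q['xyz'],3))
E
```

```text
clock: 26.88
tcp_pos: [0.4919, 0.0948, 0.0998]
orientation: [2.349, 2.086, 0.003]
contact_force: [0.2, -0.2, -0.4]
grip_width: 0.0326
gripper_force: 40.0
clock: 27.88
tcp_pos: [0.5043, 0.1952, 0.2565]
orientation: [-2.351, -2.084, -0.009]
contact_force: [0.1, -0.1, -0.2]
grip_width: 0.0563
gripper_force: 0.0
clock: 28.5
tcp_pos: [0.5242, 0.3718, 0.2534]
orientation: [2.349, 2.085, -0.002]
contact_force: [0.6, 0.1, -1.3]
grip_width: 0.0558
gripper_force: 0.0
scene canister_tiny_center 0.5 [0.492 0.096 0.098]
scene canister_small_center 0.74 [0.484 0.031 0.109]
scene canister_medium_center 0.6 [ 0.477 -0.03   0.115]
scene canister_large_center 0.91 [ 0.471 -0.094  0.125]
scene pick_cup 0.9 [ 0.458 -0.166  0.079]
scene olive_dish 0.89 [0.501 0.168 0.079]
top canister_tiny_center 0.56 [0.49  0.095 0.103]
top canister_small_center 0.63 [0.486 0.031 0.105]
top canister_medium_center 0.55 [ 0.474 -0.031  0.116]
top canister_large_center 0.93 [ 0.464 -0.094  0.125]
top pick_cup 0.92 [ 0.46  -0.167  0.08 ]
top olive_dish 0.23 [ 0.472 -0.098  0.076]
```

View pics/s9c.png

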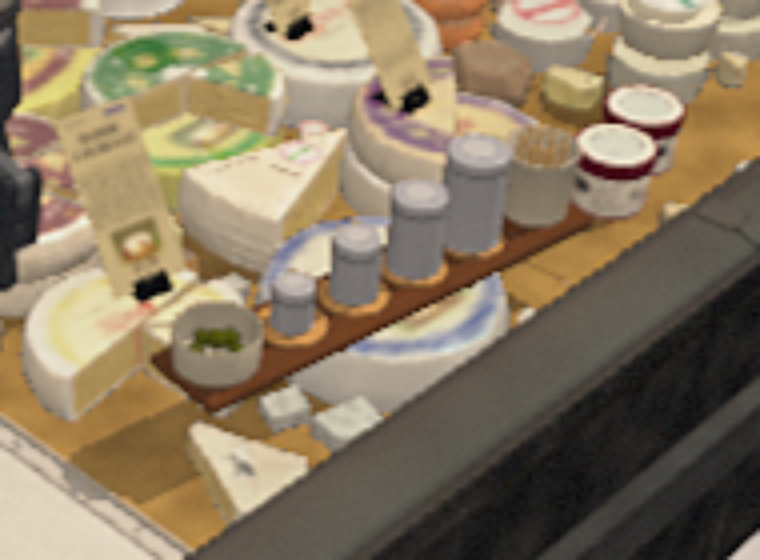

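The crop shows all four canisters upright and centred on their coasters: tiny (293,300), small (357,265), medium (418,230) and large (477,195). The cup (543,175) and dish (217,345) haven't moved.

```bash
python3 -c "
from bench import r
print(r.hand_in())"
```

```text
the job is handed in; nothing more can be done
None
```

I stood the four canisters upright on their coasters, in size order from the largest by the cup of picks to the smallest by the olive dish, left the cup and dish in place, and handed the job in at about 29 s; no verdict came back.

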